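# Fit the washed pastry rollers into the dough frame in working order

## Robot

A 7-joint arm with a two-finger parallel gripper is mounted at the origin on a cart in front of the work surface, level with it; the furniture and walls round the work are solid. World frame = base frame: x ahead of the robot, y to its left, z up, the work surface at z = 0. Lengths are in m, angles in rad, forces in N, time in s.
With the tool pointing down it reaches from about 0.4 to 0.85 m from the base axis. Payload 10.4 kg.
Tool frame: the origin (TCP) lies at the very end of the fingers, on their centre line; the grasp point (between the pads) lies 19 mm behind it; z points along the fingers, y is the line along which they close (so a half turn about z gives the same grasp; the last joint's range is limited). The gripper opens to 87 mm and grips with 3 to 60 N. Pads are 19 mm wide; open, the fingers measure 117 mm over their backs; the gripper's body (75 mm by 190 mm) begins 51 mm behind the grasp point.
Start: joints at [1.218, 0.332, -0.065, 1.46, 0.022, 1.35, -0.088], TCP at [0.202, -0.591, 0.223] pointing down, gripper open.
Joint ranges: [-2.6, 2.6], [-0.5, 2.12], [-1.47, 1.34], [0.16, 2.42], [-1.27, 4.41], [0.06, 2.06], [-2.6, 2.6]. Speed limits (rad/s): [2.22, 2.22, 2.79, 2.79, 3.14, 3.14, 3.14].

## Interface

Orientations are given as a unit quaternion [x, y, z, w].
In Python, from bench import r gives the robot as it stands.
- The arm moves only by the tool jog_arm, called after "Call:" as name(argument=value, ...) on one line, values as JSON. Schema: {"type":"object","properties":{"plan":{"type":"object","properties":{"deltas":{"type":"array","items":{"type":"array","items":{"type":"number"},"minItems":5,"maxItems":5},"minItems":1,"maxItems":12}},"additionalProperties":false,"required":["deltas"]},"clamp_n":{"type":"number"},"only":{"type":"string"},"quiet":{"type":"boolean"},"lines":{"type":"string"}},"required":["plan"],"additionalProperties":false}. plan is an object whose key "deltas" holds a list of rows, 1 to 12 of them, each of 5 numbers: dx, dy, dz in parts of the range, where 1.0 means 0.75 m, then a turn about the tool's z in a scale on which 1.0 is pi rad, then the finger opening in m; each row is the pose to reach, as a shift and turn from the pose commanded when the call began, along the tool's axes at that moment; what a row does not reach only later rows make up. A row lasts 1/10 s, in which the tool goes at most 0.05 m and 0.15 rad, less where a joint would pass 70% of its speed; a pose out of reach is approached as far as the arm can. The fingers move at their own pace and stop on an object; clamp_n is the grip in N (left out, the last holds). Time passes only in rows, so rows that do not move let the fingers close. The tool returns the time, the measured TCP pose, the force, the opening and the grip force at its end. only (a regular expression) keeps the lines of the reply that match it, lines (a string "A,B") keeps lines A to B, and quiet returns only ok. Shift and turn numbers lie between -1 and 1, and a call with a number outside is refused. Input that does not fit is refused with a message, and nothing moves.
- r.read_state(): the state, without advancing time (a new reading comes with each control period).
- r.camera(name): name is "side" or "top"; returns a dict with "img" (400x640x3 uint8, red, green, blue), "fx", "fy", "cx", "cy" (pixels), "pose" (4x4, takes a point from camera to world coordinates). Camera axes: x right, y down, z forward; pixel columns grow to the right and rows downward; lengths in m; the calibration is good to about 2 mm. A picture is of the moment at which its call begins. There is no depth.
- r.close_job(): hands the job in; it is judged then, once.
Trained networks look in the newest picture that a camera, given by its name, has taken for a name from the list of things; names that differ only in an ending like _2 or _b are one class to them, and where a whole thing is asked for, a point or a joint stands for the part that bears it (a point fixed in the world has none). Each returns a list of dicts, best first, with "p" (0 to 1); they miss things now and then, are a little off and sometimes report something else, mostly with a low value. They report only what shows in the picture. A call takes as long as a camera call.
- r.recognise(camera, label): "position" ([column, row] as shares, 0 to 1, of the picture: columns of its width, rows of its height, amid what is visible of it).
- r.regions_of(camera, label): "pixels" (400x640 bool, what is visible of it) and "position" ([column, row] as shares, 0 to 1, of the picture: columns of its width, rows of its height, amid what is visible of it).
The state is a dict: "time": time; "joint_positions": joint angles; "joint_vel": joint speeds; "joint_torque": joint torques, N m; "ee_pos": TCP position; "eef_rot": TCP orientation; "ft_force": force on the tool from outside, world axes, zero at the start; "torque": the same for the moment, N m; "width": finger opening in m; "grip_force": force on a finger pad.
Only numpy, scipy, OpenCV 4.12 (cv2) and the standard library are available. Lean on these libraries where they do the work, as an engineer would, in place of code of your own. Each camera call takes 0.05 s, during which the arm holds its last target. There are 200 camera calls.

## Task

The four washed pastry rollers hang in the wire drying rack in the order in which today's dough must meet them, the first one at the rack's loop handle. Move them into the dough frame in that same order, the first into the slots beside the beech feed board and the last into those beside the steel catch tray, each let down until both axle ends are fully home in their slots. Leave the oil bottle and the white dish standing where they are.

Things in the scene. Friction and masses are not known exactly. Their poses are not given: they have to be found in the camera images.
- plain_roller: Pastry roller: smooth beech barrel, 44 mm diameter; grip across its middle. Barrel 130 mm long; steel axle 10 mm thick, 184 mm over all, bare at both ends. 0.2 to 0.55 kg. Origin: middle of the axle; x along the axle (it may spin about x). Starts in one of the drying rack's four saddle pairs.
- spiked_roller: Docking roller: white barrel set with short dark spikes, 43 mm diameter over the spikes; grip across its middle. Barrel 130 mm long; steel axle 10 mm thick, 184 mm over all, bare at both ends. 0.2 to 0.55 kg. Origin: middle of the axle; x along the axle (it may spin about x). Starts in one of the drying rack's four saddle pairs.
- disc_roller: Strip cutter: thin steel discs of 52 mm diameter at 32, 46 and 60 mm either side of the middle, on a 26 mm aluminium hub; grip the bare hub in the middle. Barrel 130 mm long; steel axle 10 mm thick, 184 mm over all, bare at both ends. 0.2 to 0.55 kg. Origin: middle of the axle; x along the axle (it may spin about x). Starts in one of the drying rack's four saddle pairs.
- ribbed_roller: Crimping roller: grey barrel with lengthwise ribs, 39 mm diameter over the ribs; grip across its middle. Barrel 130 mm long; steel axle 10 mm thick, 184 mm over all, bare at both ends. 0.2 to 0.55 kg. Origin: middle of the axle; x along the axle (it may spin about x). Starts in one of the drying rack's four saddle pairs.
- drying_rack: Fixed wire rack, 164 (x) by 320 mm (y), with a black-sleeved loop handle at its +y end. Origin: centre of its footprint on the table; +y is the robot's left, yaw within 0.15. Saddle pairs at y = +126, +42, -42, -126 mm (1st to 4th) in side wires at x = +-79, 66 mm high. A roller in them lies along x, axle at z = 50 mm. Drip tray below, 10 mm high.
- dough_frame: Fixed frame: white board (top z = 14 mm) between cheeks at x = +-79 mm, 8 mm thick; beech feed board at its +y end, steel tray at -y. Origin: centre of the white board on the table; +y is the robot's left, yaw within 0.15. Slot pairs at y = +126, +42, -42, -126 mm (1st to 4th): 13 mm wide, floor z = 39, flared above z = 60 to 36 mm at z = 74. Roller home: along x, axle z = 44, end play +-10 mm.
- oil_bottle: Bystander: yellow squeeze bottle with a conical nozzle, 59 mm diameter, 211 mm high, loose, behind the work. Origin: centre of its underside.
- white_dish: Bystander: small off-white ramekin, 66 mm diameter, 38 mm high, loose, behind the work. Origin: centre of its underside.

How it is judged:
At the end, for the whole second after the job is handed in: Every roller is released, at rest and home in the frame's slot pair of the same number as its saddle pair (carried 0.53 to 0.62 m; a wrong slot is nearer or farther), axle centre at most 3 mm above its seat, within 16 mm endwise and 0.04 rad of the slots' line (distance of plain_roller from where it was at the start of the episode between 0.53 and 0.62 m and distance of spiked_roller from where it was at the start of the episode between 0.53 and 0.62 m and distance of disc_roller from where it was at the start of the episode between 0.53 and 0.62 m and distance of ribbed_roller from where it was at the start of the episode between 0.53 and 0.62 m and z of plain_roller in the frame of dough_frame between 0.04 and 0.047 m and z of spiked_roller in the frame of dough_frame between 0.04 and 0.047 m and z of disc_roller in the frame of dough_frame between 0.04 and 0.047 m and z of ribbed_roller in the frame of dough_frame between 0.04 and 0.047 m and x of plain_roller in the frame of dough_frame between -0.016 and 0.016 m and x of spiked_roller in the frame of dough_frame between -0.016 and 0.016 m and x of disc_roller in the frame of dough_frame between -0.016 and 0.016 m and x of ribbed_roller in the frame of dough_frame between -0.016 and 0.016 m and y of plain_roller in the frame of dough_frame between -0.14 and 0.14 m and y of spiked_roller in the frame of dough_frame between -0.14 and 0.14 m and y of disc_roller in the frame of dough_frame between -0.14 and 0.14 m and y of ribbed_roller in the frame of dough_frame between -0.14 and 0.14 m and angle between the x axis of each of plain_roller, spiked_roller, disc_roller, ribbed_roller and the x axis of dough_frame, either way round below 0.04 rad and linear speed of each of plain_roller, spiked_roller, disc_roller, ribbed_roller below 0.01 m/s and angular speed of each of plain_roller, spiked_roller, disc_roller, ribbed_roller below 0.3 rad/s); the robot touches nothing.
It fails at once if the oil bottle or the white dish is knocked over or shifted by more than 30 mm (distance of any of oil_bottle, white_dish from where it was at the start of the episode above 0.03 m or angle between any of oil_bottle, white_dish's own z axis and vertical above 0.3 rad).
It also fails if it takes over 120 s, if anything falls off the work surface, if the arm or the gripper's body presses on something with over 40 N, if the wrist force passes 120 N, or if a joint passes its speed limit or range.

## Working session

There is one attempt and no reset: what is moved stays moved. The work goes in short steps, Python scripts to look and compute and a tool call to move; the robot and the scene stay as the last step left them, time stands still between calls to the robot, and variables do not carry over. Pictures are saved under pics/ and viewed, at most 14 in all, crops included, and the job is handed in when it is done.

```bash
mkdir -p pics; ls; python3 - <<'E'
from bench import r
import cv2,numpy as np
s=r.read_state();print(s)
for c in("side","top"):
    d=r.camera(c);cv2.imwrite(f"pics/{c}0.png",d["img"][:,:,::-1])
    print(c,d["fx"],d["fy"],d["cx"],d["cy"],np.round(d["pose"],4).tolist())
    for l in "plain_roller spiked_roller disc_roller ribbed_roller drying_rack dough_frame oil_bottle white_dish".split():
        print(l,[(round(q["p"],2),np.round(np.array(q["position"])*[640,400],1).tolist()) for q in r.recognise(c,l)[:2]])
E
```

```text
pics
{'time': 0.0, 'joint_positions': array([ 1.21841096,  0.3328634 , -0.06469708,  1.46094295,  0.0216146 ,
        1.34990112, -0.08846728]), 'joint_vel': array([ 6.31558622e-04, -9.02555698e-05, -1.36994814e-04, -1.80928040e-04,
        6.75850902e-04, -8.75034946e-04, -1.86067461e-04]), 'joint_torque': array([ 1.66335772e-04, -6.23242593e+01,  2.49880267e-02, -3.89897132e+01,
       -6.12506946e-02,  3.97947198e-02,  1.66585755e-04]), 'ee_pos': array([ 0.20226187, -0.59095626,  0.22175845]), 'eef_rot': array([ 9.86431281e-01,  1.64173157e-01, -1.56427516e-04, -6.91947101e-04]), 'ft_force': array([0.59296845, 0.04626114, 0.12285493]), 'torque': array([ 0.04245843,  0.0020187 , -0.01400608]), 'grip_force': 0.0, 'width': 0.0871678998594397}
side 519.3406353666855 519.3406353666855 308.03571729149104 198.15544066827448 [[-0.9301, -0.2114, 0.3004, 0.1358], [-0.3673, 0.5426, -0.7554, 1.1606], [-0.0033, -0.813, -0.5823, 0.9745], [0.0, 0.0, 0.0, 1.0]]
plain_roller [(0.71, [311.6, 243.1])]
spiked_roller [(0.63, [263.5, 306.2])]
disc_roller [(0.7, [297.8, 259.2])]
ribbed_roller [(0.85, [283.2, 284.6])]
drying_rack [(0.69, [286.4, 297.3])]
dough_frame [(0.87, [352.8, 178.8])]
oil_bottle [(0.57, [275.5, 183.3])]
white_dish [(0.61, [261.6, 221.7])]
top 460.25066115242083 460.25066115242083 316.0524155412916 198.87134530705939 [[0.0014, -0.9928, 0.1201, 0.4531], [-1.0, -0.002, -0.005, 0.0067], [0.0052, -0.1201, -0.9927, 1.4384], [0.0, 0.0, 0.0, 1.0]]
plain_roller [(0.7, [266.6, 227.7])]
spiked_roller [(0.97, [180.1, 221.3])]
disc_roller [(0.85, [239.9, 230.8]), (0.63, [182.1, 219.4])]
ribbed_roller [(0.82, [211.8, 219.2]), (0.57, [330.4, 162.5])]
drying_rack [(0.82, [226.1, 220.2])]
dough_frame [(0.57, [408.8, 229.9])]
oil_bottle [(0.85, [331.1, 163.0])]
white_dish [(0.6, [290.3, 169.0]), (0.57, [265.1, 228.9])]
```

View pics/top0.png

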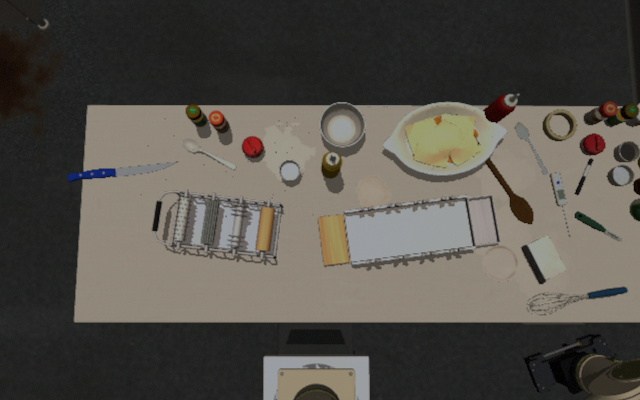

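View pics/side0.png

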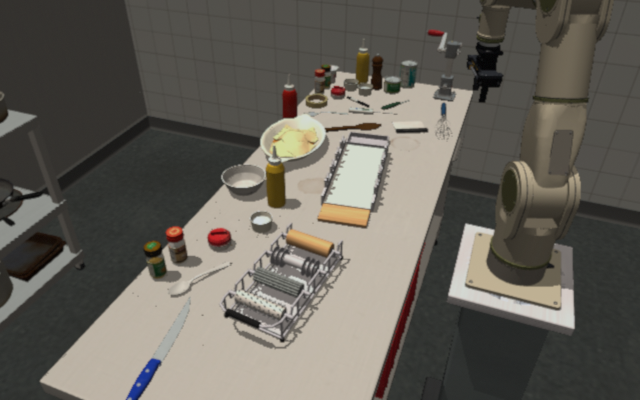

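The top view shows the rack at columns 150–285, with its handle on the left (157,216). From the handle the rollers are spiked (180), ribbed (211), disc (239) and plain (266). The frame is at 320–497, with the beech board on its left. The side view agrees. Next I'll look at enlarged crops.

```bash
cat > h.py <<'E'
from bench import r
import cv2,numpy as np
def P(d,X):
    X=np.atleast_2d(X);p=np.linalg.inv(d["pose"]);c=X@p[:3,:3].T+p[:3,3]
    return np.c_[d["fx"]*c[:,0]/c[:,2]+d["cx"],d["fy"]*c[:,1]/c[:,2]+d["cy"]]
def B(d,u,z):  # pixel -> world point at height z
    R=np.array(d["pose"]);v=R[:3,:3]@[(u[0]-d["cx"])/d["fx"],(u[1]-d["cy"])/d["fy"],1];t=(z-R[2,3])/v[2]
    return R[:3,3]+t*v
def loc(cx,cy,yaw,X):
    X=np.atleast_2d(X);c,s=np.cos(yaw),np.sin(yaw)
    return np.c_[cx+c*X[:,0]-s*X[:,1],cy+s*X[:,0]+c*X[:,1],X[:,2]]
def tri(ds,us):
    A=[];b=[]
    for d,u in zip(ds,us):
        R=np.array(d["pose"]);v=R[:3,:3]@[(u[0]-d["cx"])/d["fx"],(u[1]-d["cy"])/d["fy"],1];v/=np.linalg.norm(v)
        M=np.eye(3)-np.outer(v,v);A.append(M);b.append(M@R[:3,3])
    return np.linalg.lstsq(np.vstack(A),np.hstack(b),rcond=None)[0]
E
python3 - <<'E'
from h import *
t=r.camera("top");s=r.camera("side")
def crop(d,x,y,w,h,k): return cv2.resize(d["img"][y:y+h,x:x+w,::-1],None,fx=k,fy=k,interpolation=cv2.INTER_CUBIC)
a=crop(t,150,188,185,75,4);b=crop(t,315,192,185,75,4);cv2.imwrite("pics/t1.png",np.vstack([a,b]))
a=crop(s,220,222,130,120,5)[:600];b=crop(s,310,125,90,120,5)[:600,:];o=np.hstack([a,b]);print(o.shape)
cv2.imwrite("pics/s1.png",cv2.resize(np.hstack([crop(s,220,222,105+25,120,4),crop(s,315,125,70+0,120,4)]),None,fx=1,fy=1))
for l in "plain_roller spiked_roller disc_roller ribbed_roller drying_rack dough_frame".split():
    us=[]
    for c in("top","side"):
        q=r.regions_of(c,l)
        if not q: print(l,c,"none");continue
        m=q[0]["pixels"].astype(np.uint8);M=cv2.moments(m,True);u=[M["m10"]/M["m00"],M["m01"]/M["m00"]];us.append(u)
        print(l,c,round(q[0]["p"],2),np.round(u,1),[np.round(v,1) for v in cv2.minAreaRect(np.argwhere(m)[:,::-1].astype(np.float32))],m.sum())
    if len(us)==2: print("   ",np.round(tri([t,s],us),4))
E
```

```text
(600, 1100, 3)
plain_roller top 0.9 [265.4 229. ] [array([265.5, 228.5]), array([14.1, 57.6]), np.float64(5.7)] 623
plain_roller side 0.71 [309.2 242.9] [array([311.4, 243.4]), array([57.2, 17.7]), np.float64(18.4)] 827
    [0.5314 0.1529 0.0484]
spiked_roller top 0.91 [182.4 218.6] [array([182.6, 218.5]), array([12.5, 57.7]), np.float64(9.5)] 540
spiked_roller side 0.74 [260.7 304.5] [array([261.7, 305.3]), array([69.4, 16.7]), np.float64(24.6)] 882
    [0.56   0.4037 0.0469]
disc_roller top 0.68 [236.9 227. ] [array([236.6, 226.4]), array([13.3, 57.5]), np.float64(9.2)] 557
disc_roller side none
ribbed_roller top 0.64 [209.7 222.1] [array([209.6, 222.5]), array([12.7, 57.7]), np.float64(8.1)] 607
ribbed_roller side 0.93 [278.6 282.4] [array([279.9, 282.8]), array([64.3, 16. ]), np.float64(21.4)] 830
    [0.5499 0.321  0.0475]
drying_rack top 0.34 [289.8 169.6] [array([290. , 169.5]), array([20.5, 20.5]), np.float64(45.0)] 366
drying_rack side 0.82 [283.8 292.6] [array([282.4, 278.6]), array([ 74.3, 127.8]), np.float64(35.7)] 3417
    [ 0.712   0.0825 -0.2605]
dough_frame top 0.98 [408.7 229.3] [array([408.9, 229. ]), array([ 57.6, 180.1]), np.float64(82.4)] 9598
dough_frame side 0.85 [354.1 179.9] [array([353.3, 178.4]), array([54.6, 98.7]), np.float64(14.0)] 4740
    [ 0.5374 -0.294  -0.0232]
```

View pics/t1.png

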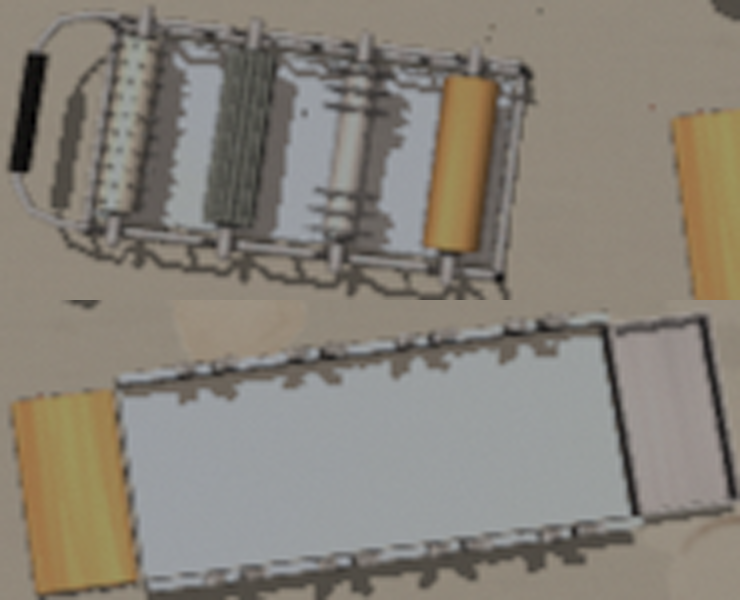

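View pics/s1.png

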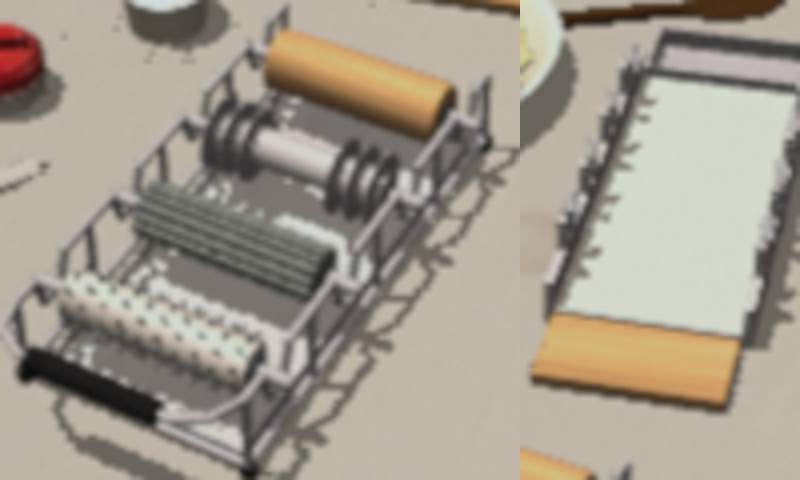

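The crops show the axle tips in the rack. They also show the frame's board ends: beech end (118,400)–(150,580) and steel end (605,330)–(635,515) in the lower crop. I'll fit both poses from these and check with an overlay.

```bash
python3 - <<'E'
from h import *
from scipy.optimize import least_squares
t=r.camera("top");s=r.camera("side")
T=lambda x,y:np.array([150+x/4,188+y/4]); F=lambda x,y:np.array([315+x/4,192+(y-300)/4])
tips=[((149,12),(111,240)),((257,22),(223,255)),((367,35),(335,266)),((475,50),(446,280))]
mid=[]
for a,b in tips:
    A=B(t,T(*a),.05);C=B(t,T(*b),.05);m=(A+C)/2;mid.append(m);v=A-C
    print("axle",np.round(m,4),"len",round(np.linalg.norm(v),4),"yaw",round(np.arctan2(v[1],v[0]),3))
Y=[.126,.042,-.042,-.126]
mid=np.array(mid)
f=least_squares(lambda p:(loc(*p,[[0,y,.05] for y in Y])-mid)[:,:2].ravel(),[.54,.28,-.13]);rk=f.x
print("rack",np.round(rk,4),"res",np.round(f.fun*1000,1))
# handle
print("handle",np.round(tri([t,s],[T(27,112),[242.5,319]]),3))
# disc hub tri
S=lambda x,y:np.array([220+x/4,222+y/4])
print("disc",np.round(tri([t,s],[T(350,150),S(297,155)]),3))
# frame: board ends z=14
e1=[B(t,F(*u),.014) for u in((119,400),(149,578))];e2=[B(t,F(*u),.014) for u in((604,332),(634,514))]
for a,b in(e1,e2): v=a-b;print("end",np.round((a+b)/2,4),np.linalg.norm(v).round(4),np.arctan2(v[1],v[0]).round(4))
c=np.mean(e1+e2,0);d=np.mean(e1,0)-np.mean(e2,0);print("c",c,np.linalg.norm(d),np.arctan2(-d[0],d[1]))
n=B(t,F(150,580),.074),B(t,F(635,515),.074);v=n[0]-n[1];print("near cheek yaw",np.arctan2(-v[0],v[1]),np.mean(n,0))
# side: board corners tri
G=lambda x,y:np.array([315+(x-520)/4,125+y/4])
for nm,a,b in(("beechfar",(119,400),(563,312)),("beechnear",(149,578),(740,335)),("steelfar",(604,332),(640,78))):
    print(nm,np.round(tri([t,s],[F(*a),G(*b)]),3))
np.save("rk.npy",rk)
E
```

```text
axle [0.5582 0.4026 0.05  ] len 0.1738 yaw -0.129
axle [0.549  0.3194 0.05  ] len 0.1771 yaw -0.116
axle [0.54   0.2356 0.05  ] len 0.1754 yaw -0.116
axle [0.5293 0.153  0.05  ] len 0.1742 yaw -0.111
rack [ 0.5441  0.2777 -0.1146] res [ 0.3  0.2 -0.  -0.1 -0.7  0.3  0.5 -0.5]
handle [0.568 0.475 0.068]
disc [0.541 0.237 0.051]
end [ 0.5006 -0.1007  0.014 ] 0.1386 0.1608
end [ 0.5522 -0.4775  0.014 ] 0.1424 0.1256
c [ 0.52638781 -0.28907602  0.014     ] 0.38032073898522856 0.13627116121031985
near cheek yaw 0.13315533911049493 [ 0.45559617 -0.28691899  0.074     ]
beechfar [ 0.571 -0.09   0.008]
beechnear [ 0.433 -0.112  0.007]
steelfar [ 0.629 -0.47   0.005]
```

```bash
python3 - <<'E'
from h import *
t=r.camera("top");s=r.camera("side")
fr=(.527,-.2885,.1345)
L=[]
for sx in(-1,1):
    for x in(.075,.083):
        L.append([[sx*x,-.19,.074],[sx*x,.19,.074]])
    L.append([[sx*.075,-.19,.014],[sx*.075,.19,.014]])
    for y in(.126,.042,-.042,-.126):
        L.append([[sx*.079,y+.018,.074],[sx*.079,y+.0065,.06],[sx*.079,y+.0065,.039],[sx*.079,y-.0065,.039],[sx*.079,y-.0065,.06],[sx*.079,y-.018,.074]])
for y in(-.19,.19): L.append([[-.075,y,.014],[.075,y,.014]])
o=[]
for d,(x,y,w,h),k in((t,(315,195,190,72),4),(s,(315,125,85,85),4)):
    im=cv2.resize(d["img"][y:y+h,x:x+w,::-1],None,fx=k,fy=k,interpolation=cv2.INTER_CUBIC)
    for l in L:
        p=((P(d,loc(*fr,l))-[x,y]+.5)*k).astype(int);cv2.polylines(im,[p.reshape(-1,1,2)],False,(0,0,255),1)
    o.append(im)
c=np.zeros((600,760,3),np.uint8);c[:288]=o[0];c[288:600,:340]=o[1][:312];cv2.imwrite("pics/ov.png",c)
E
```

```text
(no output)
```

View pics/ov.png

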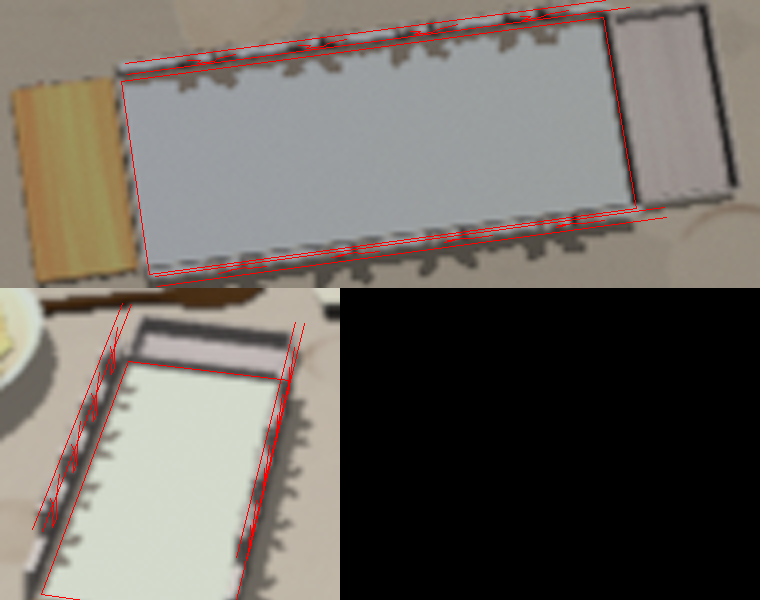

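The overlay fits in both views to about 2 mm. Frame pose is (0.527, -0.2885, 0.1345) and rack pose is (0.544, 0.278, -0.115). I'll start with the plain roller, which is 4th.

```bash
cat > go.py <<'E'
# prints dx dy dz turn (tool axes) to: R|F slot tcp_z   or  x y z yaw
import sys
from h import *
from scipy.spatial.transform import Rotation as Ro
rk=np.load("rk.npy");fr=(.527,-.2885,.1345);Y=[0,.126,.042,-.042,-.126]
a=sys.argv[1:];s=r.read_state()
if a[0] in"RF":
    p=rk if a[0]=="R" else fr;g=loc(*p,[0,Y[int(a[1])],float(a[2])])[0];yaw=p[2]
else: g=np.array(list(map(float,a[:3])));yaw=float(a[3])
R=Ro.from_quat(s["eef_rot"]).as_matrix();phi=np.arctan2(R[1,0],R[0,0])
print("t",round(s["time"],1),"tcp",np.round(s["ee_pos"],4),"goal",np.round(g,4),"d",np.round(R.T@(g-s["ee_pos"]),4),"turn",round(phi-yaw,3),"F",np.round(s["ft_force"],1),"w",round(s["width"],4),"tilt",np.round(R[2],3))
E
python3 go.py .53 -.25 .25 -.1146; python3 go.py R 4 .18
```

```text
t 1.8 tcp [ 0.2024 -0.5913  0.2226] goal [ 0.53 -0.25  0.25] d [ 0.4205 -0.2168 -0.0274] turn 0.444 F [ 0.2 -0.  -0.3] w 0.0869 tilt [ 0.  0. -1.]
t 1.8 tcp [ 0.2024 -0.5913  0.2226] goal [0.5297 0.1525 0.18  ] d [ 0.5505 -0.5977  0.0425] turn 0.444 F [ 0.2 -0.  -0.3] w 0.0869 tilt [ 0.  0. -1.]
```

Units first: shifts go in shares of 0.75 m and turns go in shares of pi rad. So 0.42 m / 0.75 = 0.56, -0.217 m / 0.75 = -0.2893, 0.444 rad / 3.1416 = 0.1413.

Call:
jog_arm(plan={"deltas": [[0.56,-0.2893,-0.036,0.1413,0.065],[0.56,-0.2893,-0.036,0.1413,0.065],[0.56,-0.2893,-0.036,0.1413,0.065],[0.56,-0.2893,-0.036,0.1413,0.065],[0.56,-0.2893,-0.036,0.1413,0.065],[0.56,-0.2893,-0.036,0.1413,0.065],[0.56,-0.2893,-0.036,0.1413,0.065],[0.56,-0.2893,-0.036,0.1413,0.065],[0.56,-0.2893,-0.036,0.1413,0.065],[0.56,-0.2893,-0.036,0.1413,0.065],[0.56,-0.2893,-0.036,0.1413,0.065],[0.56,-0.2893,-0.036,0.1413,0.065]]}, clamp_n=25)

```text
time: 3.0
ee_pos: [0.5296, -0.2498, 0.2494]
eef_rot: [0.998, -0.056, -0.0, 0.0]
ft_force: [-0.5, -0.0, 0.7]
width: 0.0649
grip_force: 0.0
```

```bash
python3 go.py R 4 .18
```

```text
t 3.0 tcp [ 0.5296 -0.2498  0.2494] goal [0.5297 0.1525 0.18  ] d [-0.0452 -0.3997  0.0693] turn 0.002 F [-0.5 -0.   0.7] w 0.0649 tilt [-0.  0. -1.]
```

Converted, -0.4 m / 0.75 = -0.5333, 0.069 m / 0.75 = 0.092, 0.002 rad / 3.1416 = 0.0006.

Call:
jog_arm(plan={"deltas": [[-0.06,-0.5333,0.092,0.0006,0.065],[-0.06,-0.5333,0.092,0.0006,0.065],[-0.06,-0.5333,0.092,0.0006,0.065],[-0.06,-0.5333,0.092,0.0006,0.065],[-0.06,-0.5333,0.092,0.0006,0.065],[-0.06,-0.5333,0.092,0.0006,0.065],[-0.06,-0.5333,0.092,0.0006,0.065],[-0.06,-0.5333,0.092,0.0006,0.065],[-0.06,-0.5333,0.092,0.0006,0.065],[-0.06,-0.5333,0.092,0.0006,0.065]]})

```text
time: 4.0
ee_pos: [0.5301, 0.1527, 0.1802]
eef_rot: [0.998, -0.057, -0.0, 0.0]
ft_force: [0.2, -1.2, -0.5]
width: 0.0651
grip_force: 0.0
```

```bash
python3 go.py R 4 .033
```

```text
t 4.0 tcp [0.5301 0.1527 0.1802] goal [0.5297 0.1525 0.033 ] d [-0.0003  0.0002  0.1472] turn -0.0 F [ 0.2 -1.2 -0.5] w 0.0651 tilt [-0.001  0.    -1.   ]
```

Converted, 0.147 m / 0.75 = 0.196, 0.14 m / 0.75 = 0.1867.

Call:
jog_arm(plan={"deltas": [[0,0,0.06,0,0.065],[0,0,0.12,0,0.065],[0,0,0.16,0,0.065],[0,0,0.1867,0,0.065],[0,0,0.196,0,0.065],[0,0,0.196,0,0.065]]})

```text
time: 4.6
ee_pos: [0.5306, 0.1502, 0.0332]
eef_rot: [0.998, -0.059, -0.0, 0.001]
ft_force: [0.2, 0.6, 0.8]
width: 0.0649
grip_force: 0.0
```

Call:
jog_arm(plan={"deltas": [[0,0,0,0,0.03],[0,0,0,0,0.03],[0,0,0,0,0.03],[0,0,0,0,0.03],[0,0,0,0,0.03],[0,0,0,0,0.03]]}, clamp_n=25)

```text
time: 5.2
ee_pos: [0.5309, 0.1527, 0.0342]
eef_rot: [0.998, -0.058, 0.001, -0.0]
ft_force: [-1.1, -0.6, 6.5]
width: 0.0433
grip_force: 25.0
```

Converted, -0.147 m / 0.75 = -0.196, -0.115 m / 0.75 = -0.1533.

Call:
jog_arm(plan={"deltas": [[0,0,-0.04,0,0.03],[0,0,-0.0933,0,0.03],[0,0,-0.1533,0,0.03],[0,0,-0.196,0,0.03],[0,0,-0.196,0,0.03]]})

```text
time: 5.7
ee_pos: [0.5323, 0.1534, 0.1849]
eef_rot: [0.998, -0.058, 0.003, -0.001]
ft_force: [1.1, 1.0, -3.0]
width: 0.044
grip_force: 25.0
```

```bash
python3 go.py F 4 .15
```

```text
t 5.7 tcp [0.5323 0.1534 0.1849] goal [ 0.5439 -0.4134  0.15  ] d [0.0769 0.5616 0.0343] turn -0.251 F [ 1.1  1.  -3. ] w 0.044 tilt [ 0.006 -0.002 -1.   ]
```

Converted, 0.562 m / 0.75 = 0.7493, 0.077 m / 0.75 = 0.1027, -0.251 rad / 3.1416 = -0.0799.

Call:
jog_arm(plan={"deltas": [[0.1027,0.7493,0.0453,-0.0799,0.03],[0.1027,0.7493,0.0453,-0.0799,0.03],[0.1027,0.7493,0.0453,-0.0799,0.03],[0.1027,0.7493,0.0453,-0.0799,0.03],[0.1027,0.7493,0.0453,-0.0799,0.03],[0.1027,0.7493,0.0453,-0.0799,0.03],[0.1027,0.7493,0.0453,-0.0799,0.03],[0.1027,0.7493,0.0453,-0.0799,0.03],[0.1027,0.7493,0.0453,-0.0799,0.03],[0.1027,0.7493,0.0453,-0.0799,0.03],[0.1027,0.7493,0.0453,-0.0799,0.03],[0.1027,0.7493,0.0453,-0.0799,0.03]]})

```text
time: 6.9
ee_pos: [0.5386, -0.4199, 0.1436]
eef_rot: [0.998, 0.065, -0.002, 0.0]
ft_force: [-0.6, -0.3, -1.6]
width: 0.0437
grip_force: 25.0
```

Call:
jog_arm(plan={"deltas": [[0,0,0,0,0.03],[0,0,0,0,0.03]]})

```text
time: 7.1
ee_pos: [0.5408, -0.4143, 0.1444]
eef_rot: [0.998, 0.067, -0.001, -0.001]
ft_force: [-0.1, 0.0, -3.1]
width: 0.0433
grip_force: 25.0
```

```bash
python3 go.py F 4 .052; python3 - <<'E'
from h import *
fr=(.527,-.2885,.1345);o=[]
for c,(x,y,w,h),k in(("top",(400,180,110,100),4),("side",(310,110,90,130),4)):
    d=r.camera(c);im=cv2.resize(d["img"][y:y+h,x:x+w,::-1],None,fx=k,fy=k,interpolation=cv2.INTER_CUBIC);o.append(cv2.copyMakeBorder(im,0,520-im.shape[0],0,0,0))
cv2.imwrite("pics/p4.png",np.hstack(o))
E
```

```text
t 7.1 tcp [ 0.5408 -0.4143  0.1444] goal [ 0.5439 -0.4134  0.052 ] d [ 0.0033 -0.0003  0.0924] turn -0.0 F [-0.1  0.  -3.1] w 0.0433 tilt [-0.002 -0.002 -1.   ]
```

View pics/p4.png

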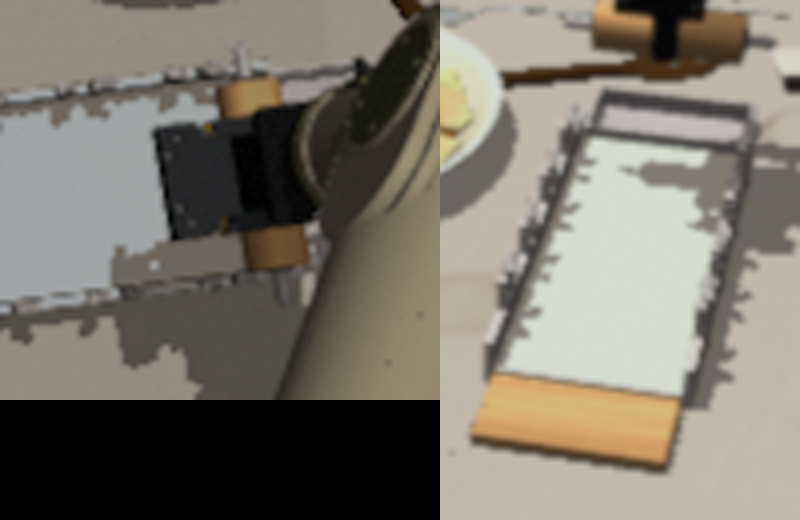

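The roller hangs level above the last slot pair, and its axle ends extend past both cheeks. I'll lower it.

Converted, 0.09 m / 0.75 = 0.12, 0.08 m / 0.75 = 0.1067.

Call:
jog_arm(plan={"deltas": [[0.004,0,0.04,0,0.03],[0.004,0,0.08,0,0.03],[0.004,0,0.1067,0,0.03],[0.004,0,0.12,0,0.03],[0.004,0,0.12,0,0.03]]})

```text
time: 7.7
ee_pos: [0.5443, -0.4128, 0.0553]
eef_rot: [0.998, 0.068, -0.001, -0.001]
ft_force: [-0.0, 0.2, -3.8]
width: 0.0434
grip_force: 25.0
```

Call:
jog_arm(plan={"deltas": [[0,0,0.008,0,0.03],[0,0,0.016,0,0.03],[0,0,0.024,0,0.03],[0,0,0.0307,0,0.03],[0,0,0.0307,0,0.03]]})

```text
time: 8.2
ee_pos: [0.5464, -0.4117, 0.0347]
eef_rot: [0.998, 0.068, 0.001, -0.001]
ft_force: [0.3, 7.7, -0.4]
width: 0.0425
grip_force: 24.9
```

```bash
python3 go.py F 4 .028
```

```text
t 8.2 tcp [ 0.5464 -0.4117  0.0347] goal [ 0.5439 -0.4134  0.028 ] d [-0.0027  0.0014  0.0067] turn 0.002 F [ 0.3  7.7 -0.4] w 0.0425 tilt [ 0.002 -0.002 -1.   ]
```

Converted, 0.006 m / 0.75 = 0.008, -0.003 m / 0.75 = -0.004.

Call:
jog_arm(plan={"deltas": [[0,-0.004,0,0,0.03],[0,-0.0053,0.004,0,0.03],[0,-0.0053,0.008,0,0.03],[0,-0.0053,0.008,0,0.03]]})

```text
time: 8.6
ee_pos: [0.5437, -0.4105, 0.027]
eef_rot: [0.998, 0.067, -0.0, -0.0]
ft_force: [-0.4, 0.2, -4.1]
width: 0.0433
grip_force: 25.0
```

```bash
python3 go.py F 4 .028
```

```text
t 8.6 tcp [ 0.5437 -0.4105  0.027 ] goal [ 0.5439 -0.4134  0.028 ] d [-0.0001  0.0029 -0.001 ] turn -0.0 F [-0.4  0.2 -4.1] w 0.0433 tilt [-0.001 -0.    -1.   ]
```

Converted, -0.15 m / 0.75 = -0.2, -0.13 m / 0.75 = -0.1733.

```bash
sed -i 's/-.2885,/-.2858,/' go.py
```

Call:
jog_arm(plan={"deltas": [[0,0,0.0013,0,0.06],[0,0,0.0013,0,0.06],[0,0,0.0013,0,0.06],[0,0,-0.04,0,0.06],[0,0,-0.1067,0,0.06],[0,0,-0.1733,0,0.06],[0,0,-0.2,0,0.06]]})

```text
time: 9.3
ee_pos: [0.5461, -0.4113, 0.1841]
eef_rot: [0.998, 0.067, 0.003, 0.003]
ft_force: [0.4, -0.5, -0.4]
width: 0.0598
grip_force: 0.0
```

```bash
python3 go.py R 3 .18
```

```text
t 9.3 tcp [ 0.5461 -0.4113  0.1841] goal [0.5393 0.2359 0.18  ] d [ 0.0802 -0.6423  0.0011] turn 0.249 F [ 0.4 -0.5 -0.4] w 0.0598 tilt [ 0.006  0.005 -1.   ]
```

```bash
python3 - <<'E'
from h import *
d=r.camera("side");x,y,w,h=310,110,90,130
cv2.imwrite("pics/q4.png",cv2.resize(d["img"][y:y+h,x:x+w,::-1],None,fx=4,fy=4,interpolation=cv2.INTER_CUBIC))
E
```

```text
(no output)
```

View pics/q4.png

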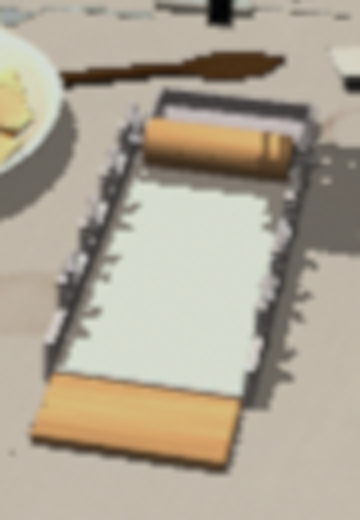

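The plain roller is seated low in the slots next to the steel tray. Next is the disc roller.

Converted, -0.642 m / 0.75 = -0.856, 0.08 m / 0.75 = 0.1067, 0.249 rad / 3.1416 = 0.0793.

Call:
jog_arm(plan={"deltas": [[0.1067,-0.856,0.0013,0.0793,0.06],[0.1067,-0.856,0.0013,0.0793,0.06],[0.1067,-0.856,0.0013,0.0793,0.06],[0.1067,-0.856,0.0013,0.0793,0.06],[0.1067,-0.856,0.0013,0.0793,0.06],[0.1067,-0.856,0.0013,0.0793,0.06],[0.1067,-0.856,0.0013,0.0793,0.06],[0.1067,-0.856,0.0013,0.0793,0.06],[0.1067,-0.856,0.0013,0.0793,0.06],[0.1067,-0.856,0.0013,0.0793,0.06],[0.1067,-0.856,0.0013,0.0793,0.06],[0.1067,-0.856,0.0013,0.0793,0.06]]})

```text
time: 10.55
ee_pos: [0.5375, 0.1915, 0.1769]
eef_rot: [0.998, -0.057, 0.001, 0.0]
ft_force: [1.1, 1.1, 0.1]
width: 0.06
grip_force: 0.0
```

Call:
jog_arm(plan={"deltas": [[0,-0.064,0,0,0.06],[0,-0.064,0,0,0.06],[0,-0.064,0,0,0.06]]})

```text
time: 10.85
ee_pos: [0.5427, 0.2387, 0.1763]
eef_rot: [0.998, -0.056, -0.0, -0.0]
ft_force: [0.2, -0.4, -0.2]
width: 0.06
grip_force: 0.0
```

```bash
python3 go.py R 3 .033
```

```text
t 10.8 tcp [0.5427 0.2387 0.1763] goal [0.5393 0.2359 0.033 ] d [-0.003   0.0031  0.1433] turn 0.003 F [ 0.2 -0.4 -0.2] w 0.06 tilt [-0. -0. -1.]
```

Converted, 0.143 m / 0.75 = 0.1907, 0.136 m / 0.75 = 0.1813.

Call:
jog_arm(plan={"deltas": [[-0.004,0.004,0.06,0,0.06],[-0.004,0.004,0.12,0,0.06],[-0.004,0.004,0.16,0,0.06],[-0.004,0.004,0.1813,0,0.06],[-0.004,0.004,0.1907,0,0.06],[-0.004,0.004,0.1907,0,0.06]]})

```text
time: 11.45
ee_pos: [0.5403, 0.2342, 0.0339]
eef_rot: [0.998, -0.058, 0.0, 0.0]
ft_force: [0.3, 0.0, 0.5]
width: 0.0597
grip_force: 0.0
```

Call:
jog_arm(plan={"deltas": [[0,0,0,0,0.015],[0,0,0,0,0.015],[0,0,0,0,0.015],[0,0,0,0,0.015],[0,0,0,0,0.015],[0,0,0,0,0.015],[0,0,0,0,0.015]]}, clamp_n=25)

```text
time: 12.15
ee_pos: [0.54, 0.2355, 0.034]
eef_rot: [0.998, -0.057, 0.0, -0.0]
ft_force: [0.1, 2.8, 2.3]
width: 0.0252
grip_force: 25.0
```

Call:
jog_arm(plan={"deltas": [[0,0,-0.04,0,0.015],[0,0,-0.0933,0,0.015],[0,0,-0.1533,0,0.015],[0,0,-0.196,0,0.015],[0,0,-0.196,0,0.015]]})

```text
time: 12.65
ee_pos: [0.5415, 0.2355, 0.185]
eef_rot: [0.998, -0.057, 0.003, -0.001]
ft_force: [0.3, -0.2, -4.5]
width: 0.0256
grip_force: 25.0
```

```bash
python3 go.py F 3 .15
```

```text
t 12.7 tcp [0.5415 0.2355 0.185 ] goal [ 0.5326 -0.3274  0.15  ] d [0.0553 0.5603 0.034 ] turn -0.249 F [ 0.3 -0.2 -4.5] w 0.0256 tilt [ 0.006 -0.002 -1.   ]
```

Width is 25.6 mm, which fits the hub. I'll carry it over.

Converted, 0.56 m / 0.75 = 0.7467, 0.055 m / 0.75 = 0.0733, -0.249 rad / 3.1416 = -0.0793.

Call:
jog_arm(plan={"deltas": [[0.0733,0.7467,0.0453,-0.0793,0.015],[0.0733,0.7467,0.0453,-0.0793,0.015],[0.0733,0.7467,0.0453,-0.0793,0.015],[0.0733,0.7467,0.0453,-0.0793,0.015],[0.0733,0.7467,0.0453,-0.0793,0.015],[0.0733,0.7467,0.0453,-0.0793,0.015],[0.0733,0.7467,0.0453,-0.0793,0.015],[0.0733,0.7467,0.0453,-0.0793,0.015],[0.0733,0.7467,0.0453,-0.0793,0.015],[0.0733,0.7467,0.0453,-0.0793,0.015],[0.0733,0.7467,0.0453,-0.0793,0.015],[0.0733,0.7467,0.0453,-0.0793,0.015]]})

```text
time: 13.85
ee_pos: [0.5271, -0.3343, 0.1439]
eef_rot: [0.998, 0.064, -0.002, 0.0]
ft_force: [-0.7, -0.6, -3.5]
width: 0.0253
grip_force: 25.0
```

Call:
jog_arm(plan={"deltas": [[0,0,0,0,0.015],[0,0,0,0,0.015],[0,0,0,0,0.015]]})

```text
time: 14.15
ee_pos: [0.5308, -0.3259, 0.146]
eef_rot: [0.998, 0.068, -0.0, -0.001]
ft_force: [0.4, 0.3, -3.5]
width: 0.025
grip_force: 25.0
```

```bash
python3 go.py F 3 .055
```

```text
t 14.2 tcp [ 0.5308 -0.3259  0.146 ] goal [ 0.5326 -0.3274  0.055 ] d [0.0016 0.0019 0.091 ] turn 0.003 F [ 0.4  0.3 -3.5] w 0.025 tilt [-0.001 -0.001 -1.   ]
```

Converted, 0.09 m / 0.75 = 0.12, 0.08 m / 0.75 = 0.1067.

Call:
jog_arm(plan={"deltas": [[0.0027,0.0013,0.04,0,0.015],[0.0027,0.0013,0.08,0,0.015],[0.0027,0.0013,0.1067,0,0.015],[0.0027,0.0013,0.12,0,0.015],[0.0027,0.0013,0.12,0,0.015]]})

```text
time: 14.65
ee_pos: [0.5324, -0.3272, 0.0555]
eef_rot: [0.998, 0.068, -0.001, -0.001]
ft_force: [-0.8, 0.1, -2.8]
width: 0.0254
grip_force: 25.0
```

Call:
jog_arm(plan={"deltas": [[0,0,0.008,0,0.015],[0,0,0.016,0,0.015],[0,0,0.024,0,0.015],[0,0,0.0293,0,0.015],[0,0,0.0293,0,0.015]]})

```text
time: 15.15
ee_pos: [0.5324, -0.3284, 0.0339]
eef_rot: [0.998, 0.067, -0.0, -0.0]
ft_force: [0.3, 0.8, -4.7]
width: 0.0251
grip_force: 25.0
```

```bash
python3 go.py F 3 .028
```

```text
t 15.2 tcp [ 0.5324 -0.3284  0.0339] goal [ 0.5326 -0.3274  0.028 ] d [ 0.0004 -0.0009  0.0059] turn 0.0 F [ 0.3  0.8 -4.7] w 0.0251 tilt [-0.001 -0.001 -1.   ]
```

Converted, 0.006 m / 0.75 = 0.008, 0.004 m / 0.75 = 0.0053.

Call:
jog_arm(plan={"deltas": [[0,0,0.0053,0,0.015],[0,0,0.008,0,0.015],[0,0,0.008,0,0.015]]})

```text
time: 15.45
ee_pos: [0.5328, -0.3285, 0.0285]
eef_rot: [0.998, 0.067, 0.0, -0.0]
ft_force: [-0.0, 1.7, -3.8]
width: 0.0253
grip_force: 25.0
```

Call:
jog_arm(plan={"deltas": [[0,0,0,0,0.06],[0,0,0,0,0.06],[0,0,0,0,0.06],[0,0,-0.04,0,0.06],[0,0,-0.1067,0,0.06],[0,0,-0.1733,0,0.06],[0,0,-0.2,0,0.06],[0,0,-0.2,0,0.06]]})

```text
time: 16.25
ee_pos: [0.5346, -0.3297, 0.1833]
eef_rot: [0.998, 0.067, 0.003, 0.002]
ft_force: [-0.1, 0.4, -0.4]
width: 0.0596
grip_force: 0.0
```

```bash
python3 go.py R 2 .18
```

```text
t 16.2 tcp [ 0.5346 -0.3297  0.1833] goal [0.5489 0.3194 0.18  ] d [ 0.1012 -0.6414  0.0007] turn 0.249 F [-0.1  0.4 -0.4] w 0.0596 tilt [ 0.006  0.005 -1.   ]
```

Converted, -0.641 m / 0.75 = -0.8547, 0.101 m / 0.75 = 0.1347, 0.249 rad / 3.1416 = 0.0793.

Call:
jog_arm(plan={"deltas": [[0.1347,-0.8547,0.0013,0.0793,0.06],[0.1347,-0.8547,0.0013,0.0793,0.06],[0.1347,-0.8547,0.0013,0.0793,0.06],[0.1347,-0.8547,0.0013,0.0793,0.06],[0.1347,-0.8547,0.0013,0.0793,0.06],[0.1347,-0.8547,0.0013,0.0793,0.06],[0.1347,-0.8547,0.0013,0.0793,0.06],[0.1347,-0.8547,0.0013,0.0793,0.06],[0.1347,-0.8547,0.0013,0.0793,0.06],[0.1347,-0.8547,0.0013,0.0793,0.06],[0.1347,-0.8547,0.0013,0.0793,0.06],[0.1347,-0.8547,0.0013,0.0793,0.06]]})

```text
time: 17.45
ee_pos: [0.5453, 0.2728, 0.1768]
eef_rot: [0.998, -0.057, -0.0, 0.0]
ft_force: [1.7, 0.1, 0.3]
width: 0.0602
grip_force: 0.0
```

Call:
jog_arm(plan={"deltas": [[0,-0.064,0,0,0.06],[0,-0.064,0,0,0.06],[0,-0.064,0,0,0.06]]})

```text
time: 17.75
ee_pos: [0.5503, 0.3201, 0.1763]
eef_rot: [0.998, -0.056, -0.001, 0.0]
ft_force: [1.5, -0.3, -0.4]
width: 0.0598
grip_force: 0.0
```

```bash
python3 go.py R 2 .033
```

```text
t 17.8 tcp [0.5503 0.3201 0.1763] goal [0.5489 0.3194 0.033 ] d [-0.001   0.0007  0.1433] turn 0.003 F [ 1.5 -0.3 -0.4] w 0.0598 tilt [-0.002  0.001 -1.   ]
```

```bash
python3 - <<'E'
from h import *
d=r.camera("top");x,y,w,h=315,180,190,90
a=cv2.resize(d["img"][y:y+h,x:x+w,::-1],None,fx=4,fy=4,interpolation=cv2.INTER_CUBIC)
cv2.imwrite("pics/q3.png",a)
E
```

```text
(no output)
```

View pics/q3.png

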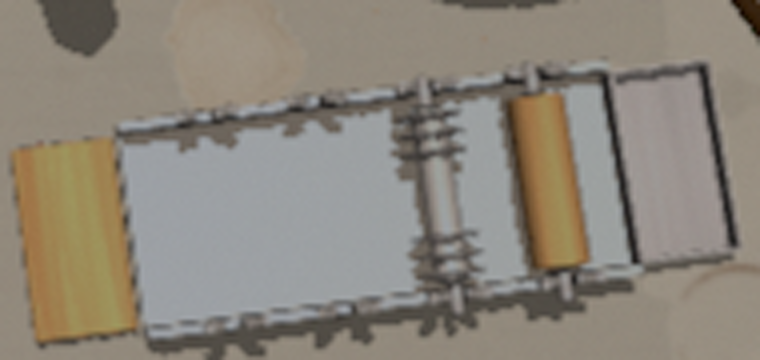

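The disc (425–460) and plain (530–570) rollers are both seated square to the frame and centred. Next is the ribbed roller.

Converted, 0.143 m / 0.75 = 0.1907, 0.136 m / 0.75 = 0.1813.

Call:
jog_arm(plan={"deltas": [[-0.0013,0.0013,0.06,0,0.06],[-0.0013,0.0013,0.12,0,0.06],[-0.0013,0.0013,0.16,0,0.06],[-0.0013,0.0013,0.1813,0,0.06],[-0.0013,0.0013,0.1907,0,0.06],[-0.0013,0.0013,0.1907,0,0.06]]})

```text
time: 18.4
ee_pos: [0.5505, 0.3174, 0.0349]
eef_rot: [0.998, -0.058, 0.0, 0.0]
ft_force: [-1.3, 0.6, 0.2]
width: 0.06
grip_force: 0.0
```

Call:
jog_arm(plan={"deltas": [[0,0,0,0,0.025],[0,0,0,0,0.025],[0,0,0,0,0.025],[0,0,0,0,0.025],[0,0,0,0,0.025],[0,0,0,0,0.025]]}, clamp_n=25)

```text
time: 19.0
ee_pos: [0.5505, 0.3188, 0.0356]
eef_rot: [0.998, -0.057, 0.001, -0.001]
ft_force: [-0.2, 1.3, 5.8]
width: 0.0381
grip_force: 25.0
```

Call:
jog_arm(plan={"deltas": [[0,0,-0.04,0,0.025],[0,0,-0.0933,0,0.025],[0,0,-0.1533,0,0.025],[0,0,-0.196,0,0.025],[0,0,-0.196,0,0.025]]})

```text
time: 19.5
ee_pos: [0.5515, 0.3191, 0.1863]
eef_rot: [0.998, -0.057, 0.003, -0.001]
ft_force: [0.5, 0.4, -3.9]
width: 0.0383
grip_force: 25.0
```

```bash
python3 go.py F 2 .15
```

```text
t 19.5 tcp [0.5515 0.3191 0.1863] goal [ 0.5214 -0.2442  0.15  ] d [0.0342 0.5631 0.0346] turn -0.249 F [ 0.5  0.4 -3.9] w 0.0383 tilt [ 0.005 -0.003 -1.   ]
```

Converted, 0.563 m / 0.75 = 0.7507, 0.034 m / 0.75 = 0.0453, -0.249 rad / 3.1416 = -0.0793.

Call:
jog_arm(plan={"deltas": [[0.0453,0.7507,0.0453,-0.0793,0.025],[0.0453,0.7507,0.0453,-0.0793,0.025],[0.0453,0.7507,0.0453,-0.0793,0.025],[0.0453,0.7507,0.0453,-0.0793,0.025],[0.0453,0.7507,0.0453,-0.0793,0.025],[0.0453,0.7507,0.0453,-0.0793,0.025],[0.0453,0.7507,0.0453,-0.0793,0.025],[0.0453,0.7507,0.0453,-0.0793,0.025],[0.0453,0.7507,0.0453,-0.0793,0.025],[0.0453,0.7507,0.0453,-0.0793,0.025],[0.0453,0.7507,0.0453,-0.0793,0.025],[0.0453,0.7507,0.0453,-0.0793,0.025]]})

```text
time: 20.7
ee_pos: [0.5162, -0.2518, 0.1451]
eef_rot: [0.998, 0.063, -0.002, 0.0]
ft_force: [0.1, 0.4, -3.8]
width: 0.0384
grip_force: 25.0
```

Call:
jog_arm(plan={"deltas": [[0,0,0,0,0.025],[0,0,0,0,0.025],[0,0,0,0,0.025]]})

```text
time: 21.0
ee_pos: [0.5197, -0.2431, 0.1471]
eef_rot: [0.998, 0.069, -0.0, -0.001]
ft_force: [0.8, -0.3, -2.7]
width: 0.0387
grip_force: 25.0
```

```bash
python3 go.py F 2 .055
```

```text
t 21.0 tcp [ 0.5197 -0.2431  0.1471] goal [ 0.5214 -0.2442  0.055 ] d [0.0016 0.0014 0.0921] turn 0.003 F [ 0.8 -0.3 -2.7] w 0.0387 tilt [-0.001 -0.001 -1.   ]
```

Converted, 0.09 m / 0.75 = 0.12, 0.08 m / 0.75 = 0.1067.

Call:
jog_arm(plan={"deltas": [[0.0027,0.0013,0.04,0,0.025],[0.0027,0.0013,0.08,0,0.025],[0.0027,0.0013,0.1067,0,0.025],[0.0027,0.0013,0.12,0,0.025],[0.0027,0.0013,0.12,0,0.025]]})

```text
time: 21.5
ee_pos: [0.5213, -0.2444, 0.0567]
eef_rot: [0.998, 0.068, -0.001, -0.001]
ft_force: [-0.1, 0.8, -2.9]
width: 0.0385
grip_force: 25.0
```

Call:
jog_arm(plan={"deltas": [[0,0,0.008,0,0.025],[0,0,0.016,0,0.025],[0,0,0.024,0,0.025],[0,0,0.0293,0,0.025],[0,0,0.0293,0,0.025]]})

```text
time: 22.0
ee_pos: [0.5215, -0.2453, 0.035]
eef_rot: [0.998, 0.067, -0.0, -0.0]
ft_force: [0.9, 4.1, -3.8]
width: 0.0383
grip_force: 25.0
```

```bash
python3 go.py F 2 .030
```

```text
t 22.0 tcp [ 0.5215 -0.2453  0.035 ] goal [ 0.5214 -0.2442  0.03  ] d [ 0.     -0.0011  0.005 ] turn 0.0 F [ 0.9  4.1 -3.8] w 0.0383 tilt [-0.001 -0.001 -1.   ]
```

Converted, 0.005 m / 0.75 = 0.0067, 0.003 m / 0.75 = 0.004.

Call:
jog_arm(plan={"deltas": [[0,-0.0013,0.004,0,0.025],[0,-0.0013,0.0067,0,0.025],[0,-0.0013,0.0067,0,0.025]]})

```text
time: 22.3
ee_pos: [0.5216, -0.2451, 0.0306]
eef_rot: [0.998, 0.067, 0.0, 0.0]
ft_force: [-0.8, 2.1, -3.1]
width: 0.0387
grip_force: 25.0
```

Call:
jog_arm(plan={"deltas": [[0,0,0,0,0.058],[0,0,0,0,0.058],[0,0,0,0,0.058],[0,0,-0.04,0,0.058],[0,0,-0.1067,0,0.058],[0,0,-0.1733,0,0.058],[0,0,-0.2,0,0.058],[0,0,-0.2,0,0.058]]})

```text
time: 23.1
ee_pos: [0.5236, -0.2458, 0.185]
eef_rot: [0.998, 0.067, 0.003, 0.002]
ft_force: [0.0, -0.2, 0.3]
width: 0.0582
grip_force: 0.0
```

```bash
python3 go.py R 1 .18
```

```text
t 23.1 tcp [ 0.5236 -0.2458  0.185 ] goal [0.5585 0.4028 0.18  ] d [ 0.1216 -0.638   0.003 ] turn 0.249 F [ 0.  -0.2  0.3] w 0.0582 tilt [ 0.006  0.004 -1.   ]
```

Converted, -0.638 m / 0.75 = -0.8507, 0.122 m / 0.75 = 0.1627, 0.249 rad / 3.1416 = 0.0793.

Call:
jog_arm(plan={"deltas": [[0.1627,-0.8507,0.004,0.0793,0.06],[0.1627,-0.8507,0.004,0.0793,0.06],[0.1627,-0.8507,0.004,0.0793,0.06],[0.1627,-0.8507,0.004,0.0793,0.06],[0.1627,-0.8507,0.004,0.0793,0.06],[0.1627,-0.8507,0.004,0.0793,0.06],[0.1627,-0.8507,0.004,0.0793,0.06],[0.1627,-0.8507,0.004,0.0793,0.06],[0.1627,-0.8507,0.004,0.0793,0.06],[0.1627,-0.8507,0.004,0.0793,0.06],[0.1627,-0.8507,0.004,0.0793,0.06],[0.1627,-0.8507,0.004,0.0793,0.06]]})

```text
time: 24.3
ee_pos: [0.5538, 0.3539, 0.1767]
eef_rot: [0.998, -0.057, -0.0, 0.0]
ft_force: [1.9, -0.7, 0.5]
width: 0.0599
grip_force: 0.0
```

Call:
jog_arm(plan={"deltas": [[0,-0.064,0,0,0.06],[0,-0.064,0,0,0.06],[0,-0.064,0,0,0.06]]})

```text
time: 24.6
ee_pos: [0.5583, 0.4014, 0.1762]
eef_rot: [0.998, -0.056, -0.001, 0.0]
ft_force: [-0.2, -0.1, -0.2]
width: 0.0598
grip_force: 0.0
```

```bash
python3 go.py R 1 .033
```

```text
t 24.6 tcp [0.5583 0.4014 0.1762] goal [0.5585 0.4028 0.033 ] d [ 0.0003 -0.0016  0.1432] turn 0.003 F [-0.2 -0.1 -0.2] w 0.0598 tilt [-0.002  0.001 -1.   ]
```

Converted, 0.143 m / 0.75 = 0.1907, 0.136 m / 0.75 = 0.1813.

Call:
jog_arm(plan={"deltas": [[0,-0.0027,0.06,0,0.06],[0,-0.0027,0.12,0,0.06],[0,-0.0027,0.16,0,0.06],[0,-0.0027,0.1813,0,0.06],[0,-0.0027,0.1907,0,0.06],[0,-0.0027,0.1907,0,0.06]]})

```text
time: 25.2
ee_pos: [0.5602, 0.4014, 0.0352]
eef_rot: [0.998, -0.058, 0.0, 0.0]
ft_force: [-0.5, 0.6, -0.0]
width: 0.06
grip_force: 0.0
```

Call:
jog_arm(plan={"deltas": [[0,0,0,0,0.025],[0,0,0,0,0.025],[0,0,0,0,0.025],[0,0,0,0,0.025],[0,0,0,0,0.025],[0,0,0,0,0.025]]}, clamp_n=25)

```text
time: 25.8
ee_pos: [0.5602, 0.4026, 0.036]
eef_rot: [0.998, -0.057, 0.001, -0.001]
ft_force: [-0.6, -0.3, 6.2]
width: 0.042
grip_force: 25.0
```

Call:
jog_arm(plan={"deltas": [[0,0,-0.04,0,0.025],[0,0,-0.0933,0,0.025],[0,0,-0.1533,0,0.025],[0,0,-0.196,0,0.025],[0,0,-0.196,0,0.025]]})

```text
time: 26.3
ee_pos: [0.5611, 0.4036, 0.1874]
eef_rot: [0.998, -0.057, 0.003, -0.002]
ft_force: [-0.1, 0.5, -2.1]
width: 0.0425
grip_force: 25.0
```

```bash
python3 go.py F 1 .15
```

```text
t 26.3 tcp [0.5611 0.4036 0.1874] goal [ 0.5101 -0.1609  0.15  ] d [0.0135 0.5668 0.0346] turn -0.249 F [-0.1  0.5 -2.1] w 0.0425 tilt [ 0.006 -0.005 -1.   ]
```

Converted, 0.566 m / 0.75 = 0.7547, 0.034 m / 0.75 = 0.0453, -0.249 rad / 3.1416 = -0.0793.

Call:
jog_arm(plan={"deltas": [[0.0173,0.7547,0.0453,-0.0793,0.025],[0.0173,0.7547,0.0453,-0.0793,0.025],[0.0173,0.7547,0.0453,-0.0793,0.025],[0.0173,0.7547,0.0453,-0.0793,0.025],[0.0173,0.7547,0.0453,-0.0793,0.025],[0.0173,0.7547,0.0453,-0.0793,0.025],[0.0173,0.7547,0.0453,-0.0793,0.025],[0.0173,0.7547,0.0453,-0.0793,0.025],[0.0173,0.7547,0.0453,-0.0793,0.025],[0.0173,0.7547,0.0453,-0.0793,0.025],[0.0173,0.7547,0.0453,-0.0793,0.025],[0.0173,0.7547,0.0453,-0.0793,0.025]]})

```text
time: 27.5
ee_pos: [0.5054, -0.1679, 0.1461]
eef_rot: [0.998, 0.064, -0.002, 0.001]
ft_force: [0.4, 0.5, -2.4]
width: 0.0424
grip_force: 25.0
```

Call:
jog_arm(plan={"deltas": [[0,0,0,0,0.025],[0,0,0,0,0.025],[0,0,0,0,0.025]]})

```text
time: 27.8
ee_pos: [0.5081, -0.1601, 0.1474]
eef_rot: [0.998, 0.068, -0.0, -0.0]
ft_force: [0.2, 0.1, -2.9]
width: 0.0424
grip_force: 25.0
```

```bash
python3 go.py F 1 .055
```

```text
t 27.8 tcp [ 0.5081 -0.1601  0.1474] goal [ 0.5101 -0.1609  0.055 ] d [0.002  0.0011 0.0924] turn 0.002 F [ 0.2  0.1 -2.9] w 0.0424 tilt [-0.001 -0.001 -1.   ]
```

Converted, 0.09 m / 0.75 = 0.12, 0.08 m / 0.75 = 0.1067.

Call:
jog_arm(plan={"deltas": [[0.0027,0.0013,0.04,0,0.025],[0.0027,0.0013,0.08,0,0.025],[0.0027,0.0013,0.1067,0,0.025],[0.0027,0.0013,0.12,0,0.025],[0.0027,0.0013,0.12,0,0.025]]})

```text
time: 28.3
ee_pos: [0.5096, -0.1613, 0.0569]
eef_rot: [0.998, 0.068, -0.001, -0.001]
ft_force: [1.0, 0.4, -1.4]
width: 0.0426
grip_force: 25.0
```

Call:
jog_arm(plan={"deltas": [[0,0,0.008,0,0.025],[0,0,0.016,0,0.025],[0,0,0.024,0,0.025],[0,0,0.0293,0,0.025],[0,0,0.0293,0,0.025]]})

```text
time: 28.8
ee_pos: [0.5099, -0.1621, 0.0354]
eef_rot: [0.998, 0.067, -0.0, -0.0]
ft_force: [0.0, 3.2, -1.8]
width: 0.0425
grip_force: 25.0
```

```bash
python3 go.py F 1 .030
```

```text
t 28.8 tcp [ 0.5099 -0.1621  0.0354] goal [ 0.5101 -0.1609  0.03  ] d [ 0.0003 -0.0011  0.0054] turn 0.0 F [ 0.   3.2 -1.8] w 0.0425 tilt [-0.001 -0.001 -1.   ]
```

Units first: shifts go in shares of 0.75 m and turns go in shares of pi rad. So 0.005 m / 0.75 = 0.0067, 0.003 m / 0.75 = 0.004.

Call:
jog_arm(plan={"deltas": [[0,-0.0013,0.004,0,0.025],[0,-0.0013,0.0067,0,0.025],[0,-0.0013,0.0067,0,0.025]]})

```text
time: 29.1
ee_pos: [0.5101, -0.1617, 0.0309]
eef_rot: [0.998, 0.067, 0.0, 0.0]
ft_force: [-0.8, 0.8, -1.3]
width: 0.0423
grip_force: 25.0
```

Call:
jog_arm(plan={"deltas": [[0,0,0,0,0.06],[0,0,0,0,0.06],[0,0,0,0,0.06],[0,0,-0.04,0,0.06],[0,0,-0.1067,0,0.06],[0,0,-0.1733,0,0.06],[0,0,-0.2,0,0.06]]})

```text
time: 29.8
ee_pos: [0.512, -0.1619, 0.1862]
eef_rot: [0.998, 0.067, 0.003, 0.001]
ft_force: [1.3, -0.9, -1.1]
width: 0.0597
grip_force: 0.0
```

Call:
jog_arm(plan={"deltas": [[0,-0.3333,0,0,0.06],[0,-0.3333,0,0,0.06],[0,-0.3333,0,0,0.06],[0,-0.3333,0,0,0.06],[0,-0.3333,0,0,0.06],[0,-0.3333,0,0,0.06],[0,-0.3333,0,0,0.06]]})

```text
time: 30.5
ee_pos: [0.4764, 0.0872, 0.1812]
eef_rot: [0.998, 0.069, 0.0, 0.0]
ft_force: [0.7, -1.4, -0.1]
width: 0.0599
grip_force: 0.0
```

```bash
python3 - <<'E'
from h import *
fr=(.527,-.2858,.1345);o=[]
im={}
t=r.camera("top");s=r.camera("side")
for i,l in enumerate("spiked_roller ribbed_roller disc_roller plain_roller".split()):
    us=[]
    for c in("top","side"):
        q=r.regions_of(c,l)
        if q: M=cv2.moments(q[0]["pixels"].astype(np.uint8),True);us.append([M["m10"]/M["m00"],M["m01"]/M["m00"]])
    if len(us)==2:
        w=tri([t,s],us);v=w[:2]-fr[:2];c,n=np.cos(fr[2]),np.sin(fr[2]);print(l,"local",np.round([c*v[0]+n*v[1],-n*v[0]+c*v[1],w[2]],4))
    else: print(l,"seen",len(us))
a=cv2.resize(t["img"][185:265,315:505,::-1],None,fx=4,fy=4,interpolation=cv2.INTER_CUBIC)
b=cv2.resize(s["img"][130:240,310:400,::-1],None,fx=2.5,fy=2.5,interpolation=cv2.INTER_CUBIC)
c=np.zeros((600,760,3),np.uint8);c[:320]=a;c[320:595,:225]=b;d=cv2.resize(s["img"][130:240,230:430,::-1],(500,275));c[320:595,240:740]=d;cv2.imwrite("pics/fin.png",c)
E
```

```text
spiked_roller local [-0.0167  0.1203  0.0371]
ribbed_roller local [-0.0161  0.0362  0.037 ]
disc_roller local [-0.0125 -0.0489  0.0369]
plain_roller local [-0.0138 -0.1317  0.0379]
```

View pics/fin.png

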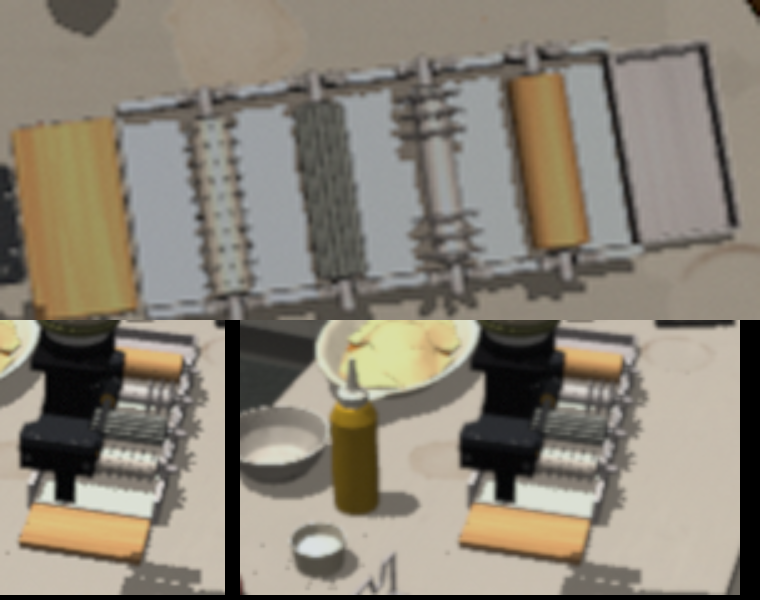

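All four rollers are in order and look uniform: axle tips at columns 205, 315, 423 and 530, and bottle and dish standing. The gripper hides part of the side view, so I'll back off and measure once more.

Converted, -0.25 m / 0.75 = -0.3333, -0.05 m / 0.75 = -0.0667.

Call:
jog_arm(plan={"deltas": [[0,-0.3333,-0.0667,0,0.06],[0,-0.3333,-0.0667,0,0.06],[0,-0.3333,-0.0667,0,0.06],[0,-0.3333,-0.0667,0,0.06],[0,-0.3333,-0.0667,0,0.06],[0,-0.3333,-0.0667,0,0.06],[0,-0.3333,-0.0667,0,0.06]]}, quiet=true)

```text
ok
```

```bash
python3 - <<'E'
from h import *
fr=(.527,-.2858,.1345)
t=r.camera("top");s=r.camera("side");c,n=np.cos(fr[2]),np.sin(fr[2])
L=lambda w:np.round([c*(w[0]-fr[0])+n*(w[1]-fr[1]),-n*(w[0]-fr[0])+c*(w[1]-fr[1]),w[2]],4)
for i,l in enumerate("spiked_roller ribbed_roller disc_roller plain_roller".split()):
    us=[]
    for k in("top","side"):
        q=r.regions_of(k,l)
        if q: us.append(cv2.minAreaRect(np.argwhere(q[0]["pixels"])[:,::-1].astype(np.float32))[0])
        if k=="top" and q: print(l,"top@.044",L(B(t,us[0],.044)))
    if len(us)==2: print("   tri",L(tri([t,s],us)))
for a,b in(((203,88),(237,312)),((315,72),(349,305)),((422,60),(458,290)),((530,45),(568,278))):
    A,D=[B(t,(315+u/4,185+v/4),.044) for u,v in(a,b)];v=A-D;print("tips",L((A+D)/2),np.linalg.norm(v).round(3),np.arctan2(v[1],v[0]).round(3))
b=cv2.resize(s["img"][125:240,305:405,::-1],None,fx=5,fy=5,interpolation=cv2.INTER_CUBIC);cv2.imwrite("pics/fin2.png",b)
E
```

```text
spiked_roller top@.044 [-0.0011  0.1227  0.044 ]
   tri [-0.0152  0.1204  0.0389]
ribbed_roller top@.044 [-0.0005  0.0387  0.044 ]
   tri [-0.0059  0.0371  0.0391]
disc_roller top@.044 [-0.001  -0.0472  0.044 ]
   tri [ 0.     -0.0487  0.0373]
plain_roller top@.044 [ 1.000e-04 -1.278e-01  4.400e-02]
   tri [-0.0027 -0.1294  0.0399]
tips [0.0022 0.1231 0.044 ] 0.171 0.139
tips [-0.0004  0.0377  0.044 ] 0.178 0.126
tips [-0.0011 -0.0451  0.044 ] 0.176 0.129
tips [-0.002  -0.1288  0.044 ] 0.178 0.128
```

View pics/fin2.png

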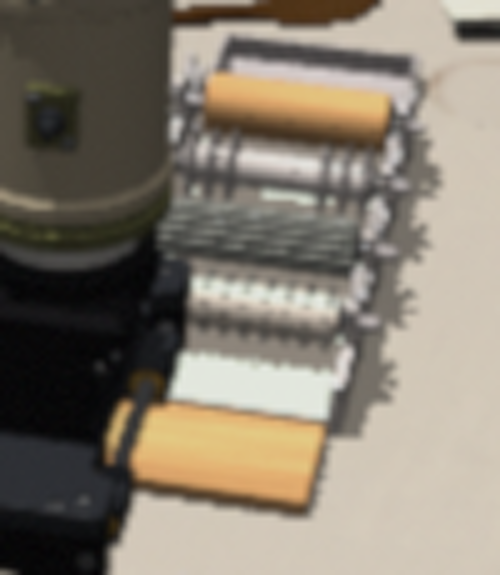

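The rollers are centred within 2 mm endwise and within 0.01 rad of the slots. All sit at the same seated height, in the order spiked, ribbed, disc, plain. The arm touches nothing, so I'm handing in.

Call:
jog_arm(plan={"deltas": [[0,0,0,0,0.06],[0,0,0,0,0.06],[0,0,0,0,0.06]]})

```text
time: 32.5
ee_pos: [0.4428, 0.334, 0.2309]
eef_rot: [0.998, 0.067, 0.0, 0.0]
ft_force: [0.5, -0.1, 0.3]
width: 0.0598
grip_force: 0.0
```

```bash
python3 -c "
from bench import r
print(r.close_job())"
```

```text
the job is handed in; nothing more can be done
None
```

All four rollers are in the dough frame in rack order (spiked, ribbed, disc, plain, from the feed board to the catch tray), seated and released, with the bottle and dish not touched; I handed the job in at about 32 s, and no verdict came back.

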